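Unload the cooled test kiln

TASK

The firing is over and the small blue bench kiln has cooled, but its power dial is still turned up. Turn the dial back to the OFF mark, slide the lock plate fully home over the dial so that it cannot be switched on, and only then raise the lid all the way until it stands open. Lift the casting mould up out of the chamber with its piece of glass lying in it and finish while still holding it in the gripper, level and still, a hand's breadth above the chamber's rim, with dial, lock and lid left as set; do not disturb the jar, the brush or the glass sheets on the bench.

Things in the scene. Friction and masses are not known exactly. Their poses are not given: they have to be found in the camera images.
- kiln: The kiln, fixed: blue steel case 170 deep (x) by 220 wide (y) by 140 mm high with its lid shut; origin at the centre of its underside on the bench; x runs from its front (handle side) to its back (hinge side), y to its left. A control box, 190 (x) by 100 (y) by 90 mm high, stands 12 mm off its left wall with the dial and lock on top.
- chamber_rim (a point): Centre of the chamber's open mouth, level with the top of its walls, 105 mm above the bench; axes as the kiln's. The chamber under the lid is 110 (x) by 160 (y) mm and 60 mm deep, with 30 mm thick pale fibre walls.
- lid (a joint): Angle of the lid (rad): 0 shut, about 1.55 (upright) at its stop. The 34 mm thick, 0.5 kg lid hinges about the kiln's y axis along its back edge; its front rises and swings up and back. The hinge is stiff: the lid stays where it is left; 5 to 7 N at the handle lift it.
- lid_hinge (a point): Middle of the lid's hinge axis, at the back edge of the chamber rim, 85 mm behind chamber_rim; axes turn with the lid (those of the kiln while it is shut).
- lid_handle (a point): Middle of the lid's handle: a round steel bar 10 mm thick and 100 mm long, parallel to the hinge, held 40 mm in front of the lid's front edge by a leg at each end. With the lid shut it lies 210 mm in front of and 17 mm above the hinge axis, 122 mm above the bench, and can be pinched from above.
- dial (a joint): Angle of the power dial (rad), growing clockwise seen from above: 0 is exactly at the OFF mark, higher is more power; the dial turns past OFF to -0.6 without a stop. Light friction (0.04 N m) keeps it where it is left.
- dial_grip (a point): Centre of the dial's grip bar, on the dial's upright axis, 111 mm above the bench. The black bar is 44 long, 12 thick and 26 mm tall (13 mm above and below this point), on a round skirt of 48 mm diameter. Its x axis lies along the bar; the -x end has a white pointer line, which at OFF points to the kiln's front, to the white line on the panel.
- lock (a joint): Travel of the lock plate (m): 0 open, 0.042 fully home. It slides along the kiln's +x (front to back) against about 2 N of friction and stays where left. Its 18 mm wide slot takes the dial's 12 mm bar between two prongs, so it only goes home when the dial stands at OFF (within about 0.12 rad).
- lock_tab (a point): On the upright tab at the lock plate's front end (towards the kiln's front): tab 8 mm thick (x), 36 mm wide (y); its top is 10 mm above this point, the plate's upper face 20 mm below. It lies 110 mm in front of the dial's axis when open. It can be pinched from above, or pushed on its front face.
- mould_center (a point): Centre (half-way up) of the casting mould hidden in the chamber: buff ceramic block 80 (x) by 50 (y) by 26 mm high, about 0.2 kg, recessed on top, rim 10 mm wide. It stands on four 12 mm posts, long side roughly along the kiln's x, its centre 70 mm above the bench; its +y and -y sides are free for the fingers.
- glass_center (a point): Centre of the loose flat piece of green glass, 56 x 26 x 8 mm, lying in the mould's 12 mm deep recess; its centre is 5 mm above the mould's centre.
- mould: The same casting mould: origin at the centre of its underside, axes as for its centre point.
- jar_center (a point): Bystander: glass jar, 60 mm diameter, 85 mm tall; the point is half-way up.
- wash_brush: Bystander: wooden-handled brush about 200 mm long lying on the bench; origin at its middle, underside.
- stack_center (a point): Bystander: glass sheets, a flat block 100 x 75 x 12 mm lying on the bench; the point is its centre.

How it is judged (in metres and radians):
On the way, in this order (a step that is already met when the one before it is completed fails the run):
1. the dial stands at the OFF mark with the lock still open (value of joint dial between -0.12 and 0.12 rad and value of joint lock below 0.012 m), for 0.3 s.
2. the lock plate is fully home over the dial (value of joint lock above 0.037 m and value of joint dial between -0.15 and 0.15 rad), for 0.2 s.
3. the lid is raised all the way (value of joint lid above 1.4 rad), for 0.2 s.
At the end, for the whole second after the job is handed in: Dial within 0.15 rad of OFF, lock at least 37 of 42 mm home, lid open 1.4 rad or more; mould held by the fingers alone, underside at least 60 mm above the chamber rim, within 0.2 rad of level, slower than 30 mm/s, glass lying in its recess (all of step 2 and value of joint lid above 1.4 rad and z of mould_center in the frame of chamber_rim above 0.073 m and angle between mould_center's own z axis and vertical below 0.2 rad and linear speed of mould below 0.03 m/s and contact force between mould and the fingers above 2 N and contact force between mould and kiln below 0.1 N and z of glass_center in the frame of mould_center between 0 and 0.012 m and horizontal distance between glass_center and mould_center below 0.008 m); the arm keeps its last pose, push and grip.
It fails at once if the lid is opened before the lock is home (value of joint lid above 0.15 rad and value of joint lock below 0.034 m).
It fails at once if the mould is tipped (angle between mould_center's own z axis and vertical above 0.4 rad).
It fails at once if a bystander is disturbed (distance of any of jar_center, stack_center from where it was at the start of the episode above 0.03 m or distance of wash_brush from where it was at the start of the episode above 0.04 m).
It also fails if it takes over 72 s, if anything falls off the work surface, if the arm or the gripper's body presses on something with over 40 N, if the wrist force passes 120 N, or if a joint passes its speed limit or range.

ROBOT

A 6-joint arm with a two-finger parallel gripper is mounted at the origin on the work surface. World frame = base frame: x ahead of the robot, y to its left, z up, the work surface at z = 0. Lengths are in mm, angles in rad, forces in N, time in s.
With the tool pointing down it reaches from about 300 to 775 mm from the base axis. Payload 14.6 kg.
Tool frame: the origin (TCP) lies at the very end of the fingers, on their centre line; the grasp point (between the pads) lies 19 mm behind it; z points along the fingers, y is the line along which they close (so a half turn about z gives the same grasp; the last joint's range is limited). The gripper opens to 94 mm and grips with 3 to 60 N. Pads are 16 mm wide; open, the fingers measure 119 mm over their backs; the gripper's body (75 mm by 177 mm) begins 78 mm behind the grasp point.
Start: joints at [1.058, 0.3, 1.521, -0, 1.321, -0.067], TCP at [237.145, 496.237, 205.446] pointing down, gripper open.
Joint ranges: [-3.03, 3.03], [-0.79, 2.21], [0.23, 2.52], [-1.04, 4.18], [0, 3.07], [-2.55, 2.55]. Speed limits (rad/s): [2.22, 2.22, 2.57, 3.14, 3.14, 3.14].

INTERFACE

Orientations are given as [roll, pitch, yaw] about the fixed x, y, z axes, in that order (R = Rz(yaw) Ry(pitch) Rx(roll)).
In Python, from cell import manip, camera, get_calibration gives the robot as it stands. The module is installed in compiled form; this text tells all that it offers.
- The arm moves only by the tool jog_arm, never from a script. Its argument "plan" is one flat list of numbers, 6 for each row, row after row: the shift along the world's x, y, z in m, then the turn, a rotation vector about the world's x, y, z in degrees. A call has 1 to 20 rows; each row is the pose to reach, as a shift and turn from the pose commanded when the call began; what a row does not reach only later rows make up. A row lasts 1/10 s, in which the tool goes at most 50 mm and 8.59 degrees, less where a joint would pass 70% of its speed; a pose out of reach is approached as far as the arm can. A call with a gripper value outside its range is refused whole. "claw" is the finger opening in m, from 0 to 0.094, set as the call begins (left out, the last holds). The fingers move at their own pace and stop on an object; "force" is the grip in N (left out, the last holds). Time passes only in rows, so rows that repeat a pose let the fingers close. It gives the time, the measured TCP pose, the force, the opening and the grip force at its end, in the units of the state.
- manip.read_state(): the state, without advancing time (a new reading comes with each control period).
- camera(name): name is "side" or "top" or "wrist"; returns (picture, depth): 384x512x3 uint8, red, green, blue; 384x512 float32, mm along the optical axis (not along the pixel's ray), 0 where there is no reading.
- get_calibration(name): a dict with "fx", "fy", "cx", "cy" (pixels), "origin" and "attitude" of the camera in the world. Camera axes: x right, y down, z forward; pixel columns grow to the right and rows downward; lengths in mm; the calibration is good to about 2 mm. A picture is of the moment at which its call begins: read the wrist's pose just before it. get_calibration takes no time and is no camera call; for the wrist camera it gives the pose at the moment of the call.
- manip.sign_off(): hands the job in; it is judged then, once.
The state is a dict: "clock": time; "joints": joint angles; "qd": joint speeds; "effort": joint torques, N m; "eef_pos": TCP position; "eef_rot": TCP orientation; "wrist_force": force on the tool from outside, world axes, zero at the start; "moment": the same for the moment, N m; "finger_gap": finger opening in mm; "finger_force": force on a finger pad.
Only numpy, scipy, OpenCV 4.12 (cv2) and the standard library are available. Lean on these libraries where they do the work, as an engineer would, in place of code of your own. Each camera call takes 0.05 s, during which the arm holds its last target. There are 200 camera calls.

## Working session

There is one attempt and no reset: what is moved stays moved. The work goes in short steps, Python scripts to look and compute and a tool call to move; the robot and the scene stay as the last step left them, time stands still between calls to the robot, and variables do not carry over. Pictures are saved under pics/ and viewed, at most 10 in all, crops included, and the job is handed in when it is done.

Besides the shell and the picture viewer there is one more tool, called after "Call:" as a command line: name --argument value ..., lists and objects as JSON in quotes. jog_arm: Moves the arm, as the interface text tells. Its arguments: {"type":"object","properties":{"plan":{"type":"array"},"claw":{"type":"number"},"force":{"type":"number"}},"required":["plan"]}

```bash
mkdir -p pics; cat > h.py <<'E'
import numpy as np, cv2
from cell import manip, camera, get_calibration
from scipy.spatial.transform import Rotation as R
def snap(n,f):
    c=get_calibration(n); p,d=camera(n)
    cv2.imwrite('pics/%s.png'%f,p[:,:,::-1]); np.savez('pics/%s.npz'%f,d=d,**{k:np.array(v) for k,v in c.items()})
    return p,d,c
def world(f,u,v,z=None):
    a=np.load('pics/%s.npz'%f); o=a['origin'];A=a['attitude']
    A=A if A.shape==(3,3) else R.from_euler('xyz',A).as_matrix()
    r=A@np.array([(u-a['cx'])/a['fx'],(v-a['cy'])/a['fy'],1])
    if z is None:
        dd=a['d'][int(v),int(u)]; return o+r*dd
    return o+r*(z-o[2])/r[2]
E
python3 - <<'E'
from h import *
print(manip.read_state())
for n in('top','side'):
    p,d,c=snap(n,n+'0'); print(c)
E
```

```text
{'clock': 0.0, 'joints': array([ 1.05837307e+00,  3.00502971e-01,  1.52159156e+00, -2.01656156e-06,
        1.32069445e+00, -6.66137605e-02]), 'qd': array([-0.00038358,  0.00016429,  0.00057323, -0.00034773, -0.00094038,
        0.00117179]), 'effort': array([-6.82672344e-04, -5.31815636e+01, -3.52731371e+01,  7.06981332e-02,
        2.45117967e-02, -6.34470712e-05]), 'eef_pos': array([237.03255553, 496.00639001, 204.86441588]), 'eef_rot': array([-3.14039885e+00, -7.76842218e-05,  2.69578361e+00]), 'wrist_force': array([-0.01255679,  0.22026897,  1.28462646]), 'moment': array([-0.04873483, -0.01827883,  0.00325544]), 'finger_force': 0.0, 'finger_gap': 94.0256995047249}
{'fx': 478.0230185251855, 'fy': 478.0230185251855, 'cx': 255.96079567137727, 'cy': 188.6684840001519, 'origin': array([ 411.66224041,    9.06259228, 1438.57349193]), 'attitude': array([-3.06105257,  0.00422728, -1.56595503])}
{'fx': 465.7797312244656, 'fy': 465.7797312244656, 'cx': 250.4342042393245, 'cy': 196.33661280327323, 'origin': array([-157.33598814, -898.66395631, 1178.55415171]), 'attitude': array([-2.3290339 , -0.00430446, -0.63678673])}
```

```bash
python3 -c "
import cv2
p=cv2.imread('pics/top0.png');cv2.imwrite('pics/top0b.png',cv2.resize(p,(800,600),interpolation=cv2.INTER_CUBIC))"
```

```text
(no output)
```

View pics/top0b.png

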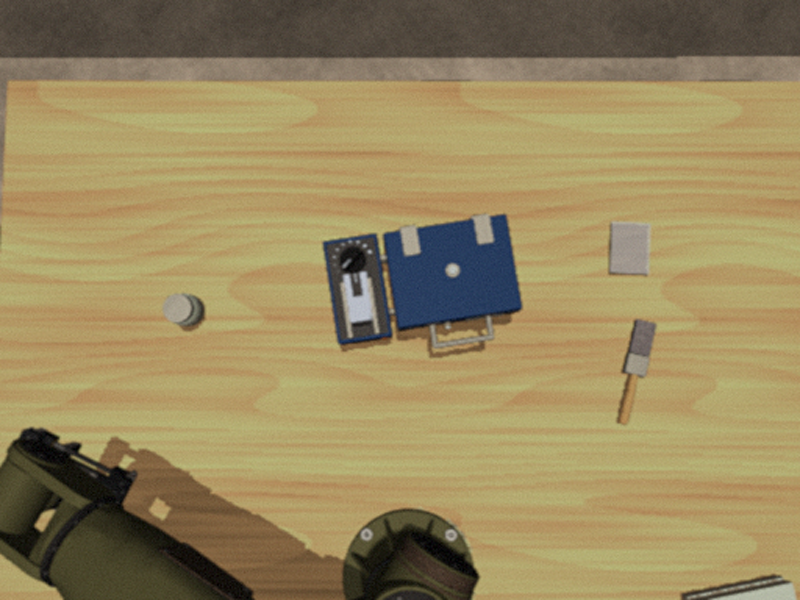

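View pics/side0.png

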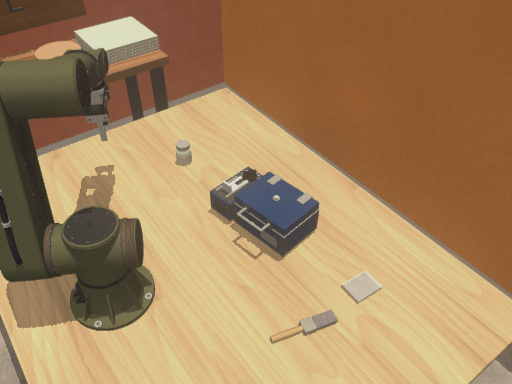

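```bash
python3 - <<'E'
from h import *
L=[world('top0',u/1.5625,v/1.5625,139) for u,v in [(384,236),(507,215),(521,308),(398,330)]]
print(np.round(L), np.round(np.mean(L,0)))
for a,b in((0,3),(1,2)):
    e=L[a]-L[b]; print(np.linalg.norm(e),np.degrees(np.arctan2(e[1],e[0])))
for a,b in((0,1),(3,2)):
    e=L[a]-L[b]; print(np.linalg.norm(e),np.degrees(np.arctan2(-e[0],e[1])))
for n,u,v,z in(('dial',352,260,124),('tab',364,328,120),('h',433,348,122),('h',493,339,122)): print(n,np.round(world('top0',u/1.5625,v/1.5625,z)))
p=cv2.imread('pics/top0.png')[140:230,200:340];cv2.imwrite('pics/t1.png',cv2.resize(p,None,fx=5.5,fy=5.5,interpolation=cv2.INTER_CUBIC))
E
```

```text
[[ 620.   44.  139.]
 [ 658. -173.  139.]
 [ 494. -196.  139.]
 [ 455.   18.  139.]] [557. -77. 139.]
166.89148963147403 8.764821343155685
165.4914998617845 8.085421197860176
219.56988921192885 10.022170669221373
217.64388224816102 10.405036350844522
dial [579. 100. 124.]
tab [459.  78. 120.]
h [424. -43. 122.]
h [ 441. -149.  122.]
```

View pics/t1.png

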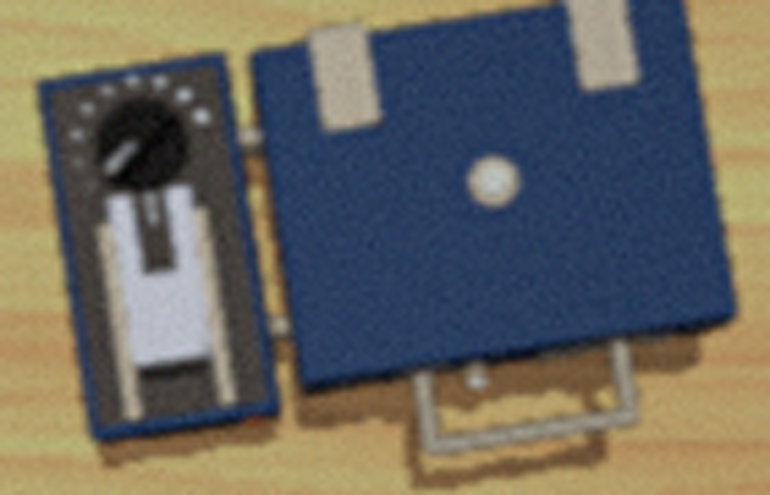

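Call:
jog_arm --plan '[0.34,-0.396,0.005,0,0,-19.5,0.34,-0.396,0.005,0,0,-19.5,0.34,-0.396,0.005,0,0,-19.5,0.34,-0.396,0.005,0,0,-19.5,0.34,-0.396,0.005,0,0,-19.5,0.34,-0.396,0.005,0,0,-19.5,0.34,-0.396,0.005,0,0,-19.5,0.34,-0.396,0.005,0,0,-19.5,0.34,-0.396,0.005,0,0,-19.5,0.34,-0.396,0.005,0,0,-19.5,0.34,-0.396,0.005,0,0,-19.5,0.34,-0.396,0.005,0,0,-19.5,0.34,-0.396,0.005,0,0,-19.5,0.34,-0.396,0.005,0,0,-19.5,0.34,-0.396,0.005,0,0,-19.5,0.34,-0.396,0.005,0,0,-19.5]' --claw 0.035

```text
clock: 1.7
eef_pos: [576.8, 101.0, 210.7]
eef_rot: [3.141, 0.0, 2.357]
wrist_force: [-0.5, -0.8, 0.7]
finger_gap: 35.0
finger_force: 0.0
```

```bash
python3 - <<'E'
from h import *
p,d,c=snap('wrist','w1'); print(c,manip.read_state()['joints'])
cv2.imwrite('pics/w1b.png',cv2.resize(p[:,:,::-1],(800,600),interpolation=cv2.INTER_CUBIC))
E
```

```text
{'fx': 326.8724668509468, 'fy': 326.8724668509468, 'cx': 254.18903448322308, 'cy': 193.6567010385344, 'origin': array([516.76712212, 160.00700797, 389.64987853]), 'attitude': array([2.85054704e+00, 7.63804097e-04, 7.85854341e-01])} [ 1.10545306e-01  3.75717773e-01  1.40796734e+00 -1.32612155e-05
  1.35763272e+00 -6.75030084e-01]
```

View pics/w1b.png

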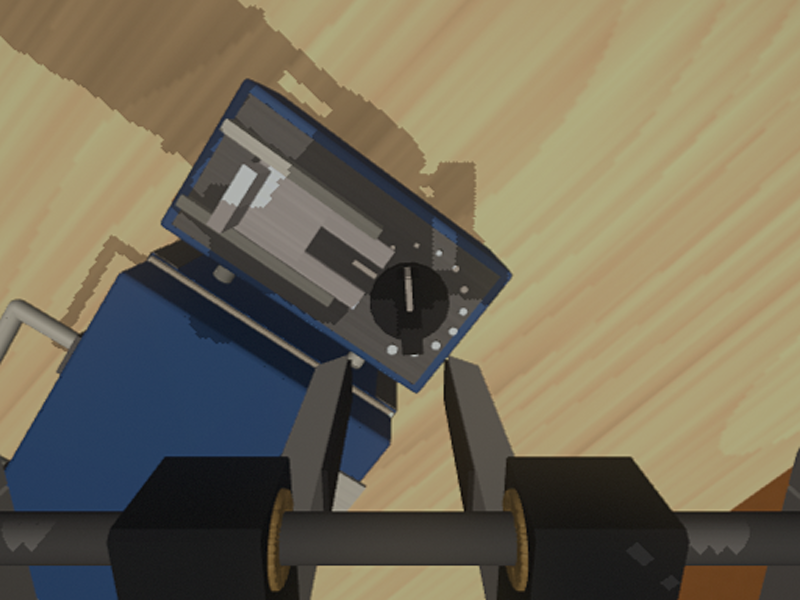

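```bash
python3 - <<'E'
from h import *
s=.64
for n,u,v,z in(('bar',408,264,124),('bar2',412,352,124),('ptrin',411,310,124),('tabA',247,168,None),('tabB',215,230,None),('tab m',232,198,None),('tabplate',270,178,None),('rail',350,220,None),('line',352,262,None),('line2',372,277,None),('panel',440,240,None),('plate',300,220,None),('cornerFL',247,80,90),('cFR',163,222,90),('cBL',511,275,90),('cBR',418,391,90)):
    print(n,np.round(world('w1',u*s,v*s,z),1))
p=cv2.imread('pics/w1.png')[50:250,95:345];cv2.imwrite('pics/w1c.png',cv2.resize(p,None,fx=3,fy=3,interpolation=cv2.INTER_CUBIC))
E
```

```text
bar [561.9 122.8 124. ]
bar2 [599.2  89.1 124. ]
ptrin [581.2 106.  124. ]
tabA [471.2 102.3 133.9]
tabB [475.4  58.1 106.6]
tab m [475.1  85.8 132.7]
tabplate [478.3 100.6 104.7]
rail [524.6 115.1 106.3]
line [543.1  95.2  90.2]
line2 [557.9  97.2  90.7]
panel [570.7 141.6  89.6]
plate [504.9  94.7 102.5]
cornerFL [433.5 127.8  90. ]
cFR [448.5  34.3  90. ]
cBL [616.3 157.2  90. ]
cBR [631.8  63.8  90. ]
```

View pics/w1c.png

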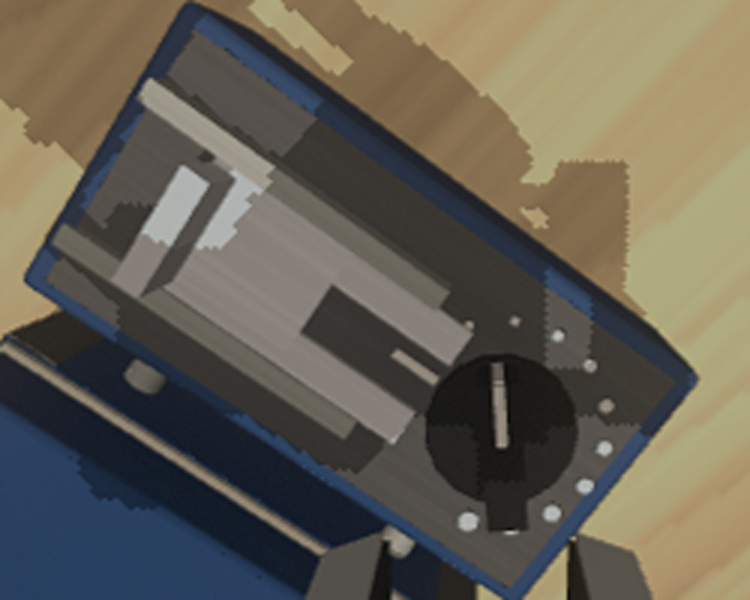

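```bash
python3 - <<'E'
from h import *
a=world('w1',261,176,124);b=world('w1',264,226.7,124);print(a,b,(a+b)/2,np.linalg.norm(a-b),np.degrees(np.arctan2(*(a-b)[1::-1])))
t=world('w1',95+162/3,50+228/3,134);print('tab',t)
for u,v in((182,165),(210,182),(142,292),(113,275)):print(world('w1',95+u/3,50+v/3,134))
y=np.radians(9.2);print('dial pred from tab',t+110*np.array([np.cos(y),np.sin(y),0]))
print(manip.read_state()['eef_pos'])
E
```

```text
[566.05013138 118.51995142 124.        ] [600.33128657  88.36510003 124.        ] [583.19070897 103.44252573 124.        ] 45.656463542023175 138.6640603721174
tab [475.22770299  86.89353668 134.        ]
[468.77576463 102.49430356 134.        ]
[476.46623492 104.31767415 134.        ]
[482.08484537  70.51335217 134.        ]
[473.93581246  68.61436945 134.        ]
dial pred from tab [583.81269215 104.48046732 134.        ]
[576.88146737 100.85382859 210.64830515]
```

Call:
jog_arm --plan '[0.0065,0.003,0,0,0,3.7,0.0065,0.003,-0.04,0,0,3.7,0.0065,0.003,-0.08,0,0,3.7,0.0065,0.003,-0.1045,0,0,3.7,0.0065,0.003,-0.1045,0,0,3.7,0.0065,0.003,-0.1045,0,0,3.7]' --claw 0.024

```text
clock: 2.35
eef_pos: [584.0, 103.5, 107.0]
eef_rot: [3.141, 0.0, 2.42]
wrist_force: [0.0, 0.4, 0.6]
finger_gap: 24.1
finger_force: 0.0
```

Call:
jog_arm --plan '[0,0,0,0,0,0,0,0,0,0,0,0,0,0,0,0,0,0,0,0,0,0,0,0,0,0,0,0,0,0]' --claw 0.0 --force 15

```text
clock: 2.85
eef_pos: [584.3, 103.3, 107.6]
eef_rot: [3.14, 0.002, 2.42]
wrist_force: [-0.8, -0.2, 7.0]
finger_gap: 11.8
finger_force: 15.0
```

Call:
jog_arm --plan '[0,0,0,0,0,6,0,0,0,0,0,12,0,0,0,0,0,18,0,0,0,0,0,24,0,0,0,0,0,30,0,0,0,0,0,36,0,0,0,0,0,42,0,0,0,0,0,47,0,0,0,0,0,50.5,0,0,0,0,0,50.5,0,0,0,0,0,50.5]'

```text
clock: 3.95
eef_pos: [584.3, 103.3, 107.6]
eef_rot: [-3.142, 0.003, -2.982]
wrist_force: [-1.3, -0.2, 7.4]
finger_gap: 11.9
finger_force: 15.0
```

Call:
jog_arm --plan '[0,0,0,0,0,0,0,0,0,0,0,0,0,0,0,0,0,0,0,0,0.05,0,0,0,0,0,0.09,0,0,0,0,0,0.09,0,0,0]' --claw 0.03

```text
clock: 4.55
eef_pos: [585.5, 103.5, 201.7]
eef_rot: [-3.141, 0.009, -2.982]
wrist_force: [-0.8, 0.1, -0.7]
finger_gap: 30.2
finger_force: 0.0
```

```bash
python3 - <<'E'
from h import *
p,d,c=snap('wrist','w2'); s=manip.read_state();print(c['origin'],s['eef_pos'],s['eef_rot'],s['joints'])
cv2.imwrite('pics/w2b.png',cv2.resize(p[:,:,::-1],(800,600),interpolation=cv2.INTER_CUBIC))
E
```

```text
[500.46386915  89.46147844 379.98671386] [584.55203554 103.33147613 198.46887744] [-3.14136985  0.00466158 -2.98175853] [ 1.13270174e-01  3.99918718e-01  1.40318547e+00 -5.73882369e-06
  1.33382158e+00 -1.61735842e+00]
```

View pics/w2b.png

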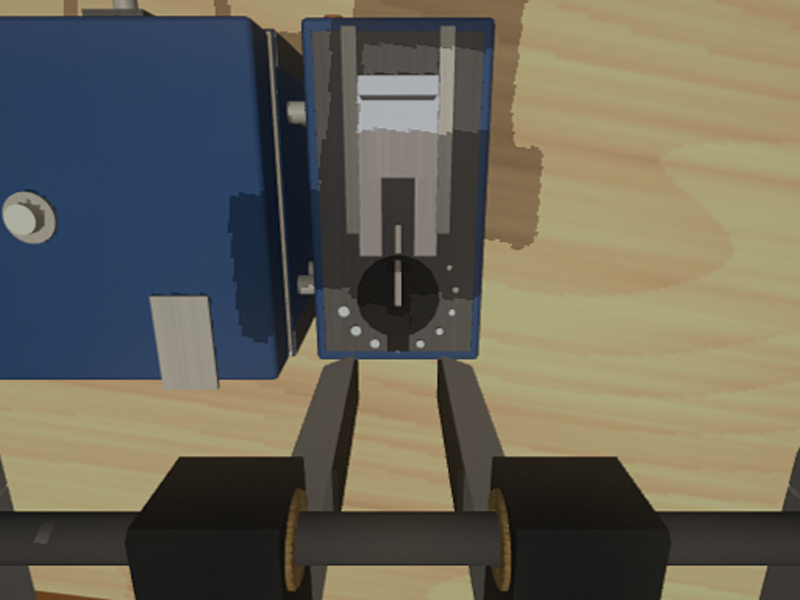

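Call:
jog_arm --plan '[-0.04,-0.006,0,0,0,0,-0.09,-0.014,0,0,0,0,-0.137,-0.021,0,0,0,0,-0.137,-0.021,0,0,0,0,-0.137,-0.021,-0.04,0,0,0,-0.137,-0.021,-0.075,0,0,0,-0.137,-0.021,-0.086,0,0,0,-0.137,-0.021,-0.086,0,0,0,-0.137,-0.021,-0.086,0,0,0]' --claw 0.0

```text
clock: 5.5
eef_pos: [447.4, 82.3, 110.8]
eef_rot: [-3.142, 0.001, -2.982]
wrist_force: [0.5, -0.7, 0.4]
finger_gap: 0.8
finger_force: 0.0
```

Call:
jog_arm --plan '[0.004,0.0006,0,0,0,0,0.008,0.0013,0,0,0,0,0.012,0.002,0,0,0,0,0.016,0.0026,0,0,0,0,0.02,0.0032,0,0,0,0,0.024,0.0039,0,0,0,0,0.028,0.0045,0,0,0,0,0.032,0.0052,0,0,0,0,0.036,0.0058,0,0,0,0,0.04,0.0065,0,0,0,0,0.044,0.0071,0,0,0,0,0.048,0.0078,0,0,0,0,0.052,0.0084,0,0,0,0,0.055,0.0089,0,0,0,0,0.057,0.0092,0,0,0,0,0.057,0.0092,0,0,0,0]'

```text
clock: 7.1
eef_pos: [503.7, 91.4, 109.8]
eef_rot: [-3.142, -0.0, -2.982]
wrist_force: [-1.0, -0.1, 0.5]
finger_gap: 0.6
finger_force: 0.9
```

Call:
jog_arm --plan '[0.001,0.0002,0,0,0,0,0.002,0.0003,0,0,0,0,0.003,0.0005,0,0,0,0,0.003,0.0005,0,0,0,0]'

```text
clock: 7.5
eef_pos: [503.9, 91.5, 109.6]
eef_rot: [3.142, -0.007, -2.982]
wrist_force: [-25.9, -5.0, 14.7]
finger_gap: 0.2
finger_force: 13.1
```

```bash
python3 - <<'E'
from h import *
p,d,c=snap('top','t2')
p=p[140:230,200:290];cv2.imwrite('pics/t2c.png',cv2.resize(p[:,:,::-1],None,fx=6.5,fy=6.5,interpolation=cv2.INTER_CUBIC))
p,d,c=snap('wrist','w3');np.set_printoptions(linewidth=200)
print(d[::24,::32].astype(int))
E
```

```text
[[257 256 257 258 256 256 257 256 257 255 256 258 256 257 256 257]
 [262 261 262 261 262 260 261 263 261 261 262 262 261 262 262 261]
 [266 267 267 266 267 267 267 266 267 267 266 266 266 266 267 266]
 [153 272 271 272 272 270 272 271 271 272 272 272 271 271 272 272]
 [156 277 277 277 276 278 276 276 279 277 277 277 277 277 277 276]
 [159 282 283 283 282 282 211 244 244 267 283 283 282 281 282 282]
 [193 178 194 193 186 211 198 198 198 199 199 288 288 287 288 289]
 [153 153 152 153 163 214 201 204 201 203 203 295 294 294 294 295]
 [155 156 155 155 162 213 207 207 207 188 207 299 300 300 301 301]
 [159 160 158 158 163 215 211 210 211 194 210 309 308 307 307 308]
 [162 163 162 162 164 214 216 215 180 199 217 314 313 313 314 313]
 [167 166 166 167 166 214 221 189 153 203 221 321 321 321 321 322]
 [170 170 171 170 171 215 226 132 135 207 227 330 328 329 329 328]
 [ 93 175 174 173 175 218  79  81 129  79  79 336 337 337 336 336]
 [ 79  80  80  79  79  71  71  71  79  71  71  70  81  79  79  79]
 [ 79  79  78  79  79  70  70  71  79  71  70  71  79  79  79  78]]
```

Call:
jog_arm --plan '[-0.015,-0.002,0,0,0,0,-0.03,-0.005,0.03,0,0,0,-0.03,-0.005,0.07,0,0,0,-0.035,-0.03,0.1,0,0,-8,-0.05,-0.07,0.11,0,0,-16,-0.06,-0.11,0.11,0,0,-24,-0.068,-0.15,0.11,0,0,-32,-0.068,-0.185,0.11,0,0,-40,-0.068,-0.185,0.11,0,0,-48,-0.068,-0.185,0.11,0,0,-56,-0.068,-0.185,0.11,0,0,-64,-0.068,-0.185,0.11,0,0,-72,-0.068,-0.185,0.11,0,0,-80,-0.068,-0.185,0.11,0,0,-88,-0.068,-0.185,0.11,0,0,-90,-0.068,-0.185,0.11,0,0,-90,-0.068,-0.185,0.11,0,0,-90]' --claw 0.0

```text
clock: 9.3
eef_pos: [438.8, -93.1, 220.0]
eef_rot: [3.141, 0.0, 1.732]
wrist_force: [0.4, -0.4, -0.2]
finger_gap: 0.4
finger_force: 0.0
```

```bash
python3 - <<'E'
from h import *
p,d,c=snap('wrist','w4'); s=manip.read_state();print(c['origin'],s['eef_pos'],s['eef_rot'],s['joints'])
cv2.imwrite('pics/w4b.png',cv2.resize(p[:,:,::-1],(800,600),interpolation=cv2.INTER_CUBIC))
E
```

```text
[424.69140502 -10.5112734  398.95776823] [438.73260316 -93.06817222 219.97183609] [3.14131020e+00 1.05273088e-04 1.73202079e+00] [-2.90745388e-01  5.84715900e-02  1.77113842e+00  2.96464431e-05
  1.31168257e+00 -4.51977455e-01]
```

View pics/w4b.png

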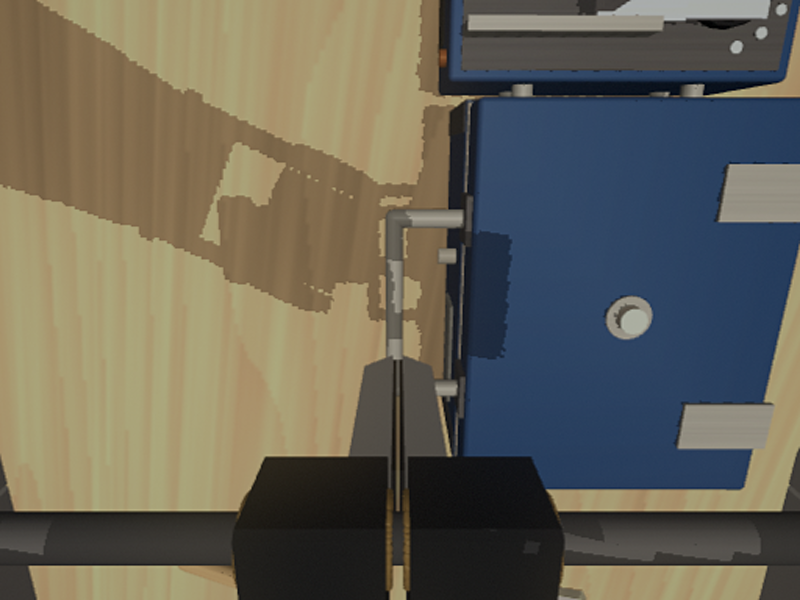

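```bash
python3 - <<'E'
from h import *
s=.64
for n,u,v,z in(('bar',395,222,122),('bar2',395.5,345,122),('lidFL',478,98,139),('lidBR',745,489,139)): print(n,world('w4',u*s,v*s,z))
E
```

```text
bar [429.39134795 -47.92529737 122.        ]
bar2 [ 441.02881173 -118.16811244  122.        ]
lidFL [458.61278278  18.58188643 139.        ]
lidBR [ 660.48191825 -168.8148961   139.        ]
```

Call:
jog_arm --plan '[-0.0017,0,0,0,0,0,-0.0017,0,0,0,0,0,-0.0017,0,-0.04,0,0,0,-0.0017,0,-0.08,0,0,0,-0.0017,0,-0.115,0,0,0,-0.0017,0,-0.117,0,0,0,-0.0017,0,-0.117,0,0,0]' --claw 0.024

```text
clock: 10.05
eef_pos: [437.1, -93.1, 103.6]
eef_rot: [-3.141, -0.0, 1.731]
wrist_force: [0.4, 0.4, 0.3]
finger_gap: 24.0
finger_force: 0.0
```

Call:
jog_arm --plan '[0,0,0,0,0,0,0,0,0,0,0,0,0,0,0,0,0,0,0,0,0,0,0,0,0,0,0,0,0,0]' --claw 0.0 --force 25

```text
clock: 10.55
eef_pos: [436.9, -93.4, 104.4]
eef_rot: [3.141, 0.001, 1.731]
wrist_force: [-7.6, -1.9, 10.0]
finger_gap: 9.2
finger_force: 25.0
```

```bash
python3 - <<'E'
import numpy as np
y=np.radians(9.2)
P=lambda t:np.array([-(210*np.cos(t)-0)+17*np.sin(t),210*np.sin(t)+17*np.cos(t)])
p0=P(0)
for t in np.append(np.arange(.1,1.55,.1),[1.55]):
    d=P(t)-p0; print(round(t,2),np.round([d[0]*np.cos(y)/1e3,d[0]*np.sin(y)/1e3,d[1]/1e3],4))
E
```

```text
0.1 [0.0027 0.0004 0.0209]
0.2 [0.0075 0.0012 0.0414]
0.3 [0.0142 0.0023 0.0613]
0.4 [0.0229 0.0037 0.0804]
0.5 [0.0334 0.0054 0.0986]
0.6 [0.0457 0.0074 0.1156]
0.7 [0.0596 0.0096 0.1313]
0.8 [0.0749 0.0121 0.1455]
0.9 [0.0916 0.0148 0.1581]
1.0 [0.1094 0.0177 0.1689]
1.1 [0.1282 0.0208 0.1779]
1.2 [0.1478 0.0239 0.1849]
1.3 [0.168  0.0272 0.1899]
1.4 [0.1886 0.0305 0.1928]
1.5 [0.2094 0.0339 0.1937]
1.55 [0.2198 0.0356 0.1933]
```

Call:
jog_arm --plan '[0.0027,0.0004,0.0209,0,0,0,0.0075,0.0012,0.0414,0,0,0,0.0142,0.0023,0.0613,0,0,0,0.0229,0.0037,0.0804,0,0,0,0.0334,0.0054,0.0986,0,0,0,0.0457,0.0074,0.1156,0,0,0,0.0596,0.0096,0.1313,0,0,0,0.0596,0.0096,0.1313,0,0,0]'

```text
clock: 11.35
eef_pos: [496.2, -83.9, 238.4]
eef_rot: [-3.141, 0.002, 1.731]
wrist_force: [-26.1, -2.4, 26.6]
finger_gap: 9.0
finger_force: 25.0
```

Call:
jog_arm --plan '[0.0128,0.002,0.0172,0,0,0,0.0295,0.0047,0.03,0,0,0,0.0475,0.0077,0.041,0,0,0,0.0665,0.0108,0.0502,0,0,0,0.0665,0.0108,0.0502,0,0,0]'

```text
clock: 11.85
eef_pos: [564.5, -72.7, 287.2]
eef_rot: [3.138, 0.002, 1.731]
wrist_force: [-2.9, -2.3, 11.7]
finger_gap: 9.0
finger_force: 25.0
```

Call:
jog_arm --plan '[0.0196,0.0031,0.0078,0,0,0,0.0398,0.0064,0.013,0,0,0,0.0604,0.0097,0.016,0,0,0,0.076,0.0122,0.017,0,0,0,0.085,0.0137,0.017,0,0,0,0.091,0.0147,0.017,0,0,0,0.091,0.0147,0.017,0,0,0,0.091,0.0147,0.017,0,0,0]'

```text
clock: 12.65
eef_pos: [654.4, -58.3, 302.8]
eef_rot: [3.139, 0.001, 1.73]
wrist_force: [3.9, -2.3, 5.7]
finger_gap: 9.2
finger_force: 25.0
```

Call:
jog_arm --plan '[0.002,0.0003,0,0,0,0,0.004,0.0006,0,0,0,0,0.004,0.0006,0,0,0,0]'

```text
clock: 12.95
eef_pos: [656.7, -57.9, 302.7]
eef_rot: [-3.139, 0.0, 1.73]
wrist_force: [-11.8, -4.1, 8.4]
finger_gap: 9.0
finger_force: 25.0
```

Call:
jog_arm --plan '[0,0,0,0,0,0,0,0,0,0,0,0,0,0,0,0,0,0,0,0,0.03,0,0,0,0,0,0.06,0,0,0,-0.03,-0.005,0.09,0,0,0,-0.07,-0.011,0.09,0,0,0,-0.12,-0.02,0.09,0,0,8,-0.14,-0.02,0.07,0,0,16,-0.14,-0.02,0.04,0,0,24,-0.14,-0.02,0,0,0,32,-0.14,-0.02,-0.04,0,0,40,-0.14,-0.02,-0.06,0,0,48,-0.14,-0.02,-0.06,0,0,56,-0.14,-0.02,-0.06,0,0,64,-0.14,-0.02,-0.06,0,0,72,-0.14,-0.02,-0.06,0,0,80,-0.14,-0.02,-0.06,0,0,88,-0.14,-0.02,-0.06,0,0,90,-0.14,-0.02,-0.06,0,0,90]' --claw 0.024

```text
clock: 14.95
eef_pos: [518.0, -77.2, 241.4]
eef_rot: [3.141, -0.0, -2.981]
wrist_force: [-0.9, 0.3, 0.4]
finger_gap: 23.7
finger_force: 0.0
```

```bash
python3 - <<'E'
from h import *
p,d,c=snap('wrist','w5'); s=manip.read_state();print(c['origin'],s['eef_pos'],s['eef_rot'],s['joints'])
cv2.imwrite('pics/w5b.png',cv2.resize(p[:,:,::-1],(800,600),interpolation=cv2.INTER_CUBIC))
E
```

```text
[434.50064968 -91.14800408 420.36788371] [518.00136047 -77.27948957 241.40673513] [ 3.14146097e+00 -2.14666813e-05 -2.98287558e+00] [-2.18094650e-01  2.14848406e-01  1.54346351e+00  1.16583847e-04
  1.38334915e+00 -1.94762978e+00]
```

View pics/w5b.png

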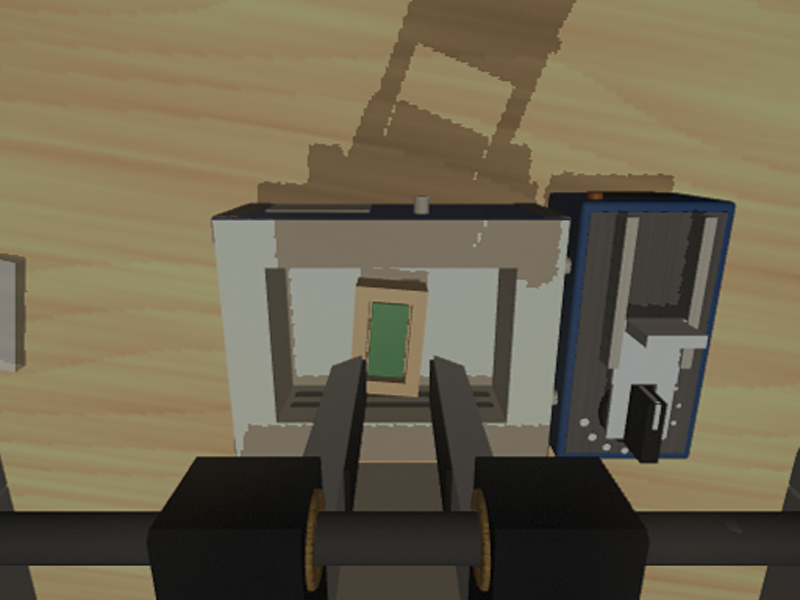

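```bash
python3 - <<'E'
from h import *
s=.64
Q={n:world('w5',u*s,v*s,z)for n,u,v,z in(('FR',357,287,83),('FL',427,291,83),('BL',419,397,83),('gFR',372,302,79),('gFL',411,303,79),('gBL',405,382,79),('gBR',370,378,79))}
for k in Q:print(k,Q[k])
an=lambda a,b:np.degrees(np.arctan2(*(Q[a]-Q[b])[1::-1]))
print(an('BL','FL'),an('FL','FR'),an('gBL','gFL'),an('gBR','gFR'),an('gFL','gFR'))
print((Q['FR']+Q['BL'])/2,sum(Q[k] for k in Q if k[0]=='g')/4)
p=cv2.imread('pics/w5.png')[165:265,205:290];cv2.imwrite('pics/w5c.png',cv2.resize(p,None,fx=6,fy=6,interpolation=cv2.INTER_CUBIC))
E
```

```text
FR [ 527.37515219 -103.92988642   83.        ]
FL [522.52675131 -56.22394963  83.        ]
BL [602.39219666 -47.85946794  83.        ]
gFR [537.52349439 -92.26877038  79.        ]
gFL [533.897968   -65.30082737  79.        ]
gBL [594.07682024 -59.5380612   79.        ]
gBR [595.00444944 -85.27483467  79.        ]
5.978914545032815 95.80310087784724 5.470001773930965 6.937304219761052 97.65684254145411
[564.88367443 -75.89467718  83.        ] [565.12568302 -75.59562341  79.        ]
```

View pics/w5c.png

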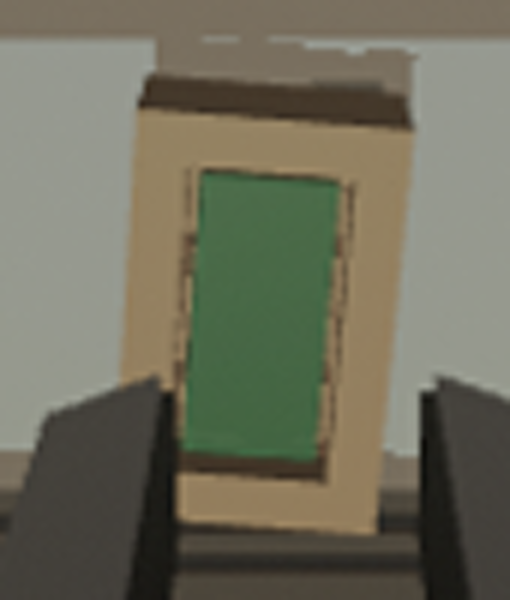

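Call:
jog_arm --plan '[0.03,0.001,0,0,0,-3.2,0.047,0.0015,0,0,0,-3.2,0.047,0.0015,0,0,0,-3.2,0.047,0.0015,-0.04,0,0,-3.2,0.047,0.0015,-0.08,0,0,-3.2,0.047,0.0015,-0.12,0,0,-3.2,0.047,0.0015,-0.15,0,0,-3.2,0.047,0.0015,-0.17,0,0,-3.2,0.047,0.0015,-0.18,0,0,-3.2,0.047,0.0015,-0.187,0,0,-3.2,0.047,0.0015,-0.187,0,0,-3.2,0.047,0.0015,-0.187,0,0,-3.2]' --claw 0.08

```text
clock: 16.2
eef_pos: [565.5, -76.0, 55.5]
eef_rot: [-3.141, 0.001, -3.038]
wrist_force: [0.0, -0.1, -0.5]
finger_gap: 79.9
finger_force: 0.0
```

Call:
jog_arm --plan '[0,0,0,0,0,0,0,0,0,0,0,0,0,0,0,0,0,0,0,0,0,0,0,0,0,0,0,0,0,0,0,0,0,0,0,0,0,0,0,0,0,0]' --claw 0.04 --force 20

```text
clock: 16.9
eef_pos: [565.1, -75.9, 54.6]
eef_rot: [-3.141, 0.0, -3.038]
wrist_force: [-1.5, -0.1, 2.9]
finger_gap: 49.7
finger_force: 19.9
```

Call:
jog_arm --plan '[0,0,0.003,0,0,0,0,0,0.01,0,0,0,0,0,0.02,0,0,0,0,0,0.03,0,0,0,0,0,0.04,0,0,0,0,0,0.05,0,0,0,0,0,0.06,0,0,0,0,0,0.07,0,0,0,0,0,0.08,0,0,0,0,0,0.09,0,0,0,0,0,0.1,0,0,0,0,0,0.11,0,0,0,0,0,0.12,0,0,0,0,0,0.127,0,0,0,0,0,0.13,0,0,0,0,0,0.13,0,0,0,0,0,0.13,0,0,0,0,0,0.13,0,0,0,0,0,0.13,0,0,0,0,0,0.13,0,0,0]'

```text
clock: 18.9
eef_pos: [565.0, -75.9, 184.2]
eef_rot: [3.142, -0.0, -3.038]
wrist_force: [-0.0, -0.2, -2.0]
finger_gap: 49.8
finger_force: 19.9
```

```bash
python3 - <<'E'
from h import *
p,d,c=snap('wrist','w6')
q,d,c=snap('side','s6')
a=cv2.resize(p,(512,384))[:,:,::-1]; b=cv2.resize(q[110:290,190:350],(341,384),interpolation=cv2.INTER_CUBIC)[:,:,::-1]
cv2.imwrite('pics/m6.png',cv2.resize(np.hstack([a,b]),(800,360)))
E
```

```text
(no output)
```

View pics/m6.png

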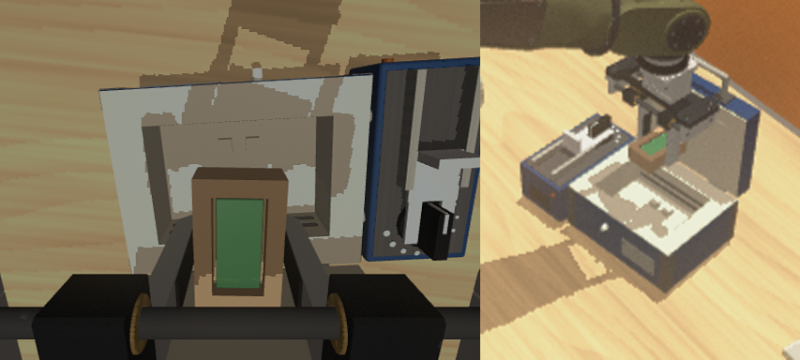

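The mould hangs level in the fingers at about (240,235) with the green glass in its recess. The lid stands upright, and the lock plate is home around the dial at about (435,225).

```bash
python3 -c "
from cell import manip
print(manip.sign_off())"
```

```text
the job is handed in; nothing more can be done
None
```

I handed the job in at about 19 s of the 72 s allowed: the dial is at OFF, the lock plate is home and the lid is upright. The gripper holds the mould level with its glass, about 80 mm above the chamber rim. The system gave no verdict, but the last pictures and force readings agree with this.

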